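# Register a printing block in the corner of a registration board

### The job

Clear the eraser off the registration board and lay it flat on the bare bench top. Then pick up the wooden printing block by its handle, set it face down on the board with its red-dotted corner in the corner of the two fences, and press it in so that it sits flush against both fences at once. Finish while still holding it pressed there, without letting go, and leave the jar, the paint tube and the roll of tape where they are.

Things in the scene. Friction and masses are not known exactly. Their poses are not given: they have to be found in the camera images.
- board: Registration board, fixed to the bench: plywood 200 x 230 x 12 mm (its x, y, z) with a white sheet on top, smooth: the block slides easily on it and along the fences (friction about 0.25). Origin at the centre of its underside, on the bench top. Its x axis points to the far fence, its y axis to the left fence. It is turned up to 0.3 rad from the room's axes.
- far_fence: Dark wooden strip fixed along the board's far edge, 15 mm thick, rising 16 mm above the board's top (28 mm above the bench). Its inner face is the plane x = +85 mm of the board's frame. Same origin and axes as the board (not the strip's centre).
- left_fence: Dark wooden strip fixed along the board's left edge, 15 mm thick, rising 16 mm above the board's top. Its inner face is the plane y = +100 mm of the board's frame. Same origin and axes as the board (not the strip's centre).
- board_corner (a point): The inner corner where the two fences meet, on the board's top: at (85, 100, 12) mm in the board's frame. Axes as the board.
- block_handle (a point): Centre of the bar handle of the loose printing block, 42 mm above the block's underside. The block (about 0.25 kg) is a pale wooden slab 70 x 100 x 24 mm (x, y, z) with a dark lino face below, and on its middle a brown wooden bar handle 60 mm long (along x), 24 mm thick (along y) and 36 mm high, from 24 to 60 mm above the underside; pinch it across its 24 mm. Axes as the block; x and y point toward the two sides that go against the far and the left fence.
- block_corner (a point): The lower edge point of the block's corner marked with a red dot on its top: at x = +35, y = +50 mm from the handle's centre, at the height of the block's underside. This corner goes to the board's corner.
- print_block: The same printing block; origin at the centre of its underside, 42 mm below the handle's centre. It starts upright on the bench, to the right of the board, its axes turned up to 0.6 rad from the room's.
- eraser_mid (a point): Centre of the loose white and blue eraser, 25 x 48 x 14 mm (x, y, z), which starts lying on the board near the fences' corner, where the block must go. Pinch it across its 25 mm.
- rubber_eraser: The same eraser; origin at the centre of its underside, 7 mm below its centre. The bench is bare for 10 cm round the point 0.46 m ahead and 0.37 m to the left of the robot's base.
- teal_jar_mid (a point): Centre of a bystander, a loose jar of teal paint with a black lid, near the middle of the bench (another stands at the back), 58 mm across, 66 mm high.
- red_tube_mid (a point): Centre of a bystander, a loose crimson paint tube lying down, 46 x 153 x 35 mm.
- tape_roll_mid (a point): Centre of a bystander, a loose roll of masking tape lying flat, left of and beyond the board, 100 mm across, 25 mm high.

How it is judged:
By the outcome, as a careful person would: the job done as asked, in the order asked, and still so for the second after the job is handed in, while the arm keeps its last pose, push and grip.
It also fails if it takes over 72 s, if anything falls off the work surface, if the arm or the gripper's body presses on something with over 40 N, if the wrist force passes 120 N, or if a joint passes its speed limit or range.

### The arm

A 7-joint arm with a two-finger parallel gripper is mounted at the origin on a cart in front of the work surface, level with it; the furniture and walls round the work are solid. World frame = base frame: x ahead of the robot, y to its left, z up, the work surface at z = 0. Lengths are in mm, angles in rad, forces in N, time in s.
With the tool pointing down it reaches from about 400 to 875 mm from the base axis. Payload 4.4 kg.
Tool frame: the origin (TCP) lies between the finger pads; the fingertips stand 22 mm ahead of it and the grasp point (between the pads) lies 3 mm ahead of it; z points along the fingers, y is the line along which they close (so a half turn about z gives the same grasp; the last joint's range is limited). The gripper opens to 85 mm and grips with 20 to 120 N. Pads are 22 mm wide; open, the fingers measure 114 mm over their backs; the gripper's body (76 mm by 85 mm) begins 54 mm behind the grasp point. The pads swing forward as they close: fully open they stand 13 mm farther back than shut.
Start: joints at [-1.198, 0.628, 0.038, 1.517, -0.027, 0.996, -0.02], TCP at [276.134, 588.445, 253.313] pointing down, gripper open.
Joint ranges: [-3.06, 3.06], [-0.37, 2.12], [-1.25, 1.32], [0.18, 2.47], [-1.1, 4.24], [0.23, 1.98], [-2.94, 2.94]. Speed limits (rad/s): [2.57, 2.57, 3.14, 3.14, 3.14, 3.14, 3.14].

### API

Orientations are given as [roll, pitch, yaw] about the fixed x, y, z axes, in that order (R = Rz(yaw) Ry(pitch) Rx(roll)).
In Python, from cell import ctrl gives the robot as it stands.
- The arm moves only by the tool step_arm, never from a script. Its argument "plan" is a list of rows, each an object of numbers: "dx", "dy", "dz": the shift along the tool's x, y, z scaled (see below); "ax", "ay", "az": the turn, a rotation vector about the tool's x, y, z scaled (see below); "gripper": the opening, from 0 (shut) to 1 (fully open). A call has 1 to 20 rows; each row shifts and turns the commanded pose from where the row before left it, along the tool's axes as they then stand; what a row does not reach is not made up. The controller multiplies each number of a shift by 0.3 m and each number of a turn by 90 degrees. A row lasts 1/8 s, in which the tool goes at most 62.5 mm and 10.7 degrees, less where a joint would pass 70% of its speed; a pose out of reach is approached as far as the arm can. A call with a number of a shift or a turn outside -1 to 1 is refused whole. A call with a gripper value outside its range is refused whole. The fingers move at their own pace and stop on an object; the grip force is fixed at half the most. Time passes only in rows, so rows that do not move let the fingers close. It gives the time, the measured TCP pose, the force, the opening and the grip force at its end, in the units of the state.
- ctrl.read_state(): the state, without advancing time (a new reading comes with each control period).
- ctrl.get_image(name): name is "scene" or "top" or "wrist"; returns a dict with "color" (420x560x3 uint8, red, green, blue), "range_z" (420x560 float32, mm along the optical axis (not along the pixel's ray), 0 where there is no reading), "fx", "fy", "cx", "cy" (pixels), "k1" (the pictures are not rectified: a ray, as slopes to the right and down, at radius r is drawn at 1 + k1 r^2 times it, then the intrinsics apply), "T" (4x4, takes a point from camera to world coordinates); the wrist camera has in their place "T_tool_cam" (4x4, takes a point from camera to tool coordinates, whose origin is the TCP and whose axes are the flange's). Camera axes: x right, y down, z forward; pixel columns grow to the right and rows downward; lengths in mm; the calibration is good to about 2 mm. A picture is of the moment at which its call begins: read the wrist's pose just before it.
- ctrl.finish_job(): hands the job in; it is judged then, once.
The state is a dict: "clock": time; "qpos": joint angles; "qd": joint speeds; "tau": joint torques, N m; "eef_pos": TCP position; "tool_rot": TCP orientation; "force": force on the tool from outside, world axes, zero at the start; "torque": the same for the moment, N m; "width": finger opening in mm; "gripper_force": force on a finger pad.
Only numpy, scipy, OpenCV 4.12 (cv2) and the standard library are available. Lean on these libraries where they do the work, as an engineer would, in place of code of your own. Each camera call takes 0.05 s, during which the arm holds its last target. There are 200 camera calls.

## Working session

There is one attempt and no reset: what is moved stays moved. The work goes in short steps, Python scripts to look and compute and a tool call to move; the robot and the scene stay as the last step left them, time stands still between calls to the robot, and variables do not carry over. Pictures are saved under pics/ and viewed, at most 10 in all, crops included, and the job is handed in when it is done.

Besides the shell and the picture viewer there is one more tool, called after ">>>" as a command line: name --argument value ..., lists and objects as JSON in quotes. step_arm: Moves the arm, as the interface text tells. Shifts and turns lie within -1 to 1; 1 stands for 0.3 m of shift or 90 degrees of turn. Its arguments: {"type":"object","properties":{"plan":{"type":"array"}},"required":["plan"]}

```bash
ls; mkdir -p pics; python3 - <<'E'
from cell import ctrl
import cv2,numpy as np,pickle
s=ctrl.read_state();print(s)
for n in("top","scene"):
    d=ctrl.get_image(n);pickle.dump(d,open(n+".pkl","wb"));cv2.imwrite(f"pics/{n}0.png",d["color"][...,::-1])
    print(n,d["fx"],d["cx"],d["cy"],d["k1"],d["T"])
E
```

```text
pics
{'clock': 0.0, 'qpos': array([-1.19779873,  0.62936928,  0.03842027,  1.51835144, -0.02701531,
        0.99631677, -0.01999739]), 'qd': array([-0.00142817,  0.00096246,  0.00059193, -0.00081946,  0.00157413,
        0.00016046,  0.00018422]), 'tau': array([ 1.57870199e-03, -5.63413775e+01,  1.22705586e+00, -1.93446940e+01,
        1.12259659e-02,  1.06850197e-02, -1.89546154e-05]), 'eef_pos': array([275.86373295, 587.91294292, 252.37895366]), 'tool_rot': array([-3.13966494e+00,  8.98979197e-07,  2.70280725e+00]), 'force': array([-0.32335401, -0.53196034, -0.59570344]), 'torque': array([-0.0284463 ,  0.05183344,  0.01647814]), 'gripper_force': 0.0, 'width': 85.57261091427729}
top 491.95795099741923 274.9608911867545 204.71102387597577 -0.010911865242902037 [[-2.79634065e-02 -9.93173484e-01  1.13245212e-01  4.42263794e+02]
 [-9.99608514e-01  2.76778112e-02 -4.09369159e-03 -1.38389159e+01]
 [ 9.31366333e-04 -1.13315352e-01 -9.93558636e-01  1.40711206e+03]
 [ 0.00000000e+00  0.00000000e+00  0.00000000e+00  1.00000000e+00]]
scene 446.2533802715022 280.3997117801063 203.43626401355542 0.00950640115243175 [[ 8.63773163e-01 -2.93719947e-01  4.09419730e-01 -3.57435242e+01]
 [-5.03741480e-01 -5.22477634e-01  6.87940145e-01 -1.09175992e+03]
 [ 1.18509087e-02 -8.00465936e-01 -5.99261079e-01  9.91111625e+02]
 [ 0.00000000e+00  0.00000000e+00  0.00000000e+00  1.00000000e+00]]
```

View pics/top0.png

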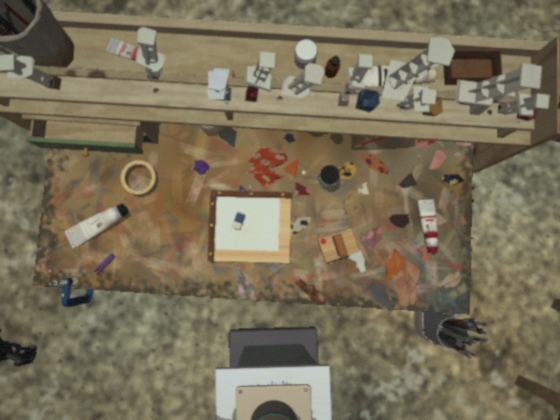

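View pics/scene0.png

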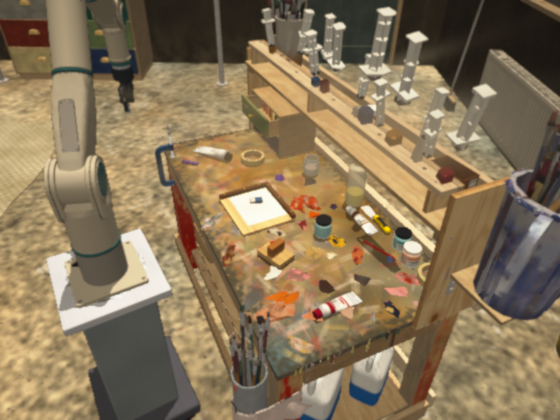

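The top view shows the board around (250,227), with its fence corner at upper left (212,193), the eraser at (238,220) and the block at (339,246). The jar is at (329,177), the tape at (139,178) and the tube at (429,225). The scene view agrees.

```bash
cat > h.py <<'E'
import cv2,numpy as np
from scipy.spatial.transform import Rotation as R
def rays(d,uv,T=None):
    T=d["T"] if T is None else T
    p=(np.atleast_2d(uv).astype(float)-[d["cx"],d["cy"]])/[d["fx"],d["fy"]]
    q=p.copy()
    for _ in range(5): q=p/(1+d["k1"]*(q**2).sum(1,keepdims=True))
    return T[:3,3],np.c_[q,np.ones(len(q))]@T[:3,:3].T
def onplane(d,uv,z,T=None):
    o,r=rays(d,uv,T); return o+r*((z-o[2])/r[:,2])[:,None]
def pose(s):
    T=np.eye(4);T[:3,:3]=R.from_euler("xyz",s["tool_rot"]).as_matrix();T[:3,3]=s["eef_pos"];return T
def rel(s,pos,rpy=None):
    """tool-frame step fractions needed to reach pos / rpy"""
    T=pose(s);d=T[:3,:3].T@(np.array(pos)-T[:3,3])/300
    a=None if rpy is None else (R.from_matrix(T[:3,:3]).inv()*R.from_euler("xyz",rpy)).as_rotvec()/(np.pi/2)
    return d.round(4),None if a is None else a.round(4)
def quad(mask):
    c,_=cv2.findContours(mask.astype(np.uint8),cv2.RETR_EXTERNAL,cv2.CHAIN_APPROX_NONE)
    c=max(c,key=cv2.contourArea);return c
E
python3 - <<'E'
from h import *;import pickle
d=pickle.load(open("top.pkl","rb"));c=d["color"]
cv2.imwrite("pics/crop.png",cv2.resize(c[165:280,200:370,::-1],None,fx=4.7,fy=4.7,interpolation=cv2.INTER_CUBIC))
for n,p,z in(("corner",(215,197),28),("eraser",(238,220),26),("handle",(339,246),60),("jar",(329,177),66),("tube",(429,225),20),("tape",(139,178),25)):
    print(n,onplane(d,p,z).round())
m=(c.min(2)>170).astype(np.uint8);m[:165]=0;m[280:]=0;m[:,:200]=0;m[:,300:]=0
b=cv2.boxPoints(cv2.minAreaRect(quad(m)));print(b,onplane(d,b,12))
E
```

```text
corner [[626. 149.  28.]]
eraser [[559.  86.  26.]]
handle [[ 477. -191.   60.]]
jar [[ 668. -171.   66.]]
tube [[ 530. -453.   20.]]
tape [[687. 365.  25.]]
[[215.3388  248.48056]
 [216.86084 196.7312 ]
 [279.01294 198.5592 ]
 [277.4909  250.30856]] [[481.5289387  152.31618253  12.        ]
 [628.86452475 145.85137622  12.        ]
 [618.64615796 -31.65958186  12.        ]
 [471.49778426 -23.10577041  12.        ]]
```

View pics/crop.png

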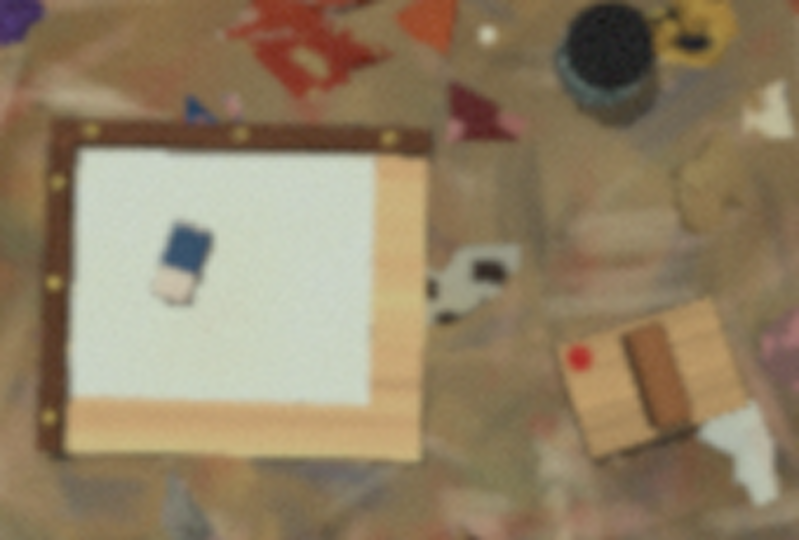

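The crop shows the fence corner at (78,150), the eraser's long axis running from (175,285) to (193,240), and the block's red dot at (580,358), the corner nearest the board. I'll move the wrist camera above the board.

```bash
python3 - <<'E'
from h import *;from cell import ctrl
s=ctrl.read_state();print(rel(s,(520,60,300),(np.pi,0,2.76)));print(ctrl.get_image("wrist")["T_tool_cam"])
E
```

```text
(array([-1.4843, -1.2478, -0.1562]), array([-0.0011, -0.    , -0.0364]))
[[-1.50042419e-03 -9.50960559e-01 -3.09308525e-01  8.01578592e+01]
 [ 9.99998864e-01 -1.38171696e-03 -6.02841945e-04 -9.70717338e-02]
 [ 1.45902080e-04 -3.09309078e-01  9.50961552e-01 -1.19795466e+02]
 [ 0.00000000e+00  0.00000000e+00  0.00000000e+00  1.00000000e+00]]
```

>>> step_arm --plan '[{"dx":-0.124,"dy":-0.104,"dz":-0.013,"az":-0.003,"gripper":0.55},{"dx":-0.124,"dy":-0.104,"dz":-0.013,"az":-0.003,"gripper":0.55},{"dx":-0.124,"dy":-0.104,"dz":-0.013,"az":-0.003,"gripper":0.55},{"dx":-0.124,"dy":-0.104,"dz":-0.013,"az":-0.003,"gripper":0.55},{"dx":-0.124,"dy":-0.104,"dz":-0.013,"az":-0.003,"gripper":0.55},{"dx":-0.124,"dy":-0.104,"dz":-0.013,"az":-0.003,"gripper":0.55},{"dx":-0.124,"dy":-0.104,"dz":-0.013,"az":-0.003,"gripper":0.55},{"dx":-0.124,"dy":-0.104,"dz":-0.013,"az":-0.003,"gripper":0.55},{"dx":-0.124,"dy":-0.104,"dz":-0.013,"az":-0.003,"gripper":0.55},{"dx":-0.124,"dy":-0.104,"dz":-0.013,"az":-0.003,"gripper":0.55},{"dx":-0.124,"dy":-0.104,"dz":-0.013,"az":-0.003,"gripper":0.55},{"dx":-0.124,"dy":-0.104,"dz":-0.013,"az":-0.003,"gripper":0.55},{"gripper":0.55},{"gripper":0.55}]'

```text
invalid input
```

```bash
python3 - <<'E'
from h import *;from cell import ctrl;import pickle
s=ctrl.read_state();d=ctrl.get_image("wrist");d["Tw"]=pose(s)@d["T_tool_cam"];pickle.dump(d,open("w1.pkl","wb"))
print(s["clock"],s["eef_pos"],s["tool_rot"],s["qpos"].round(2),s["width"])
cv2.imwrite("pics/w1.png",d["color"][...,::-1])
E
```

```text
0.15 [275.93749805 588.05944963 252.59877626] [-3.14016031e+00  1.13015276e-05  2.70277784e+00] [-1.2   0.63  0.04  1.52 -0.03  1.   -0.02] 85.54734105669338
```

View pics/w1.png

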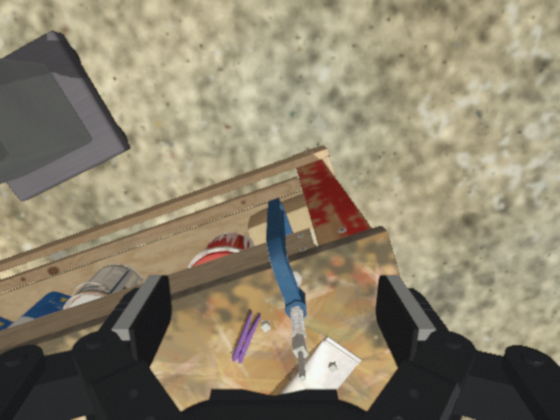

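The move was refused, so this picture still shows the start pose, with fingers at (130,330) and (420,330). I'll resend with every key present.

>>> step_arm --plan '[{"dx":-0.124,"dy":-0.104,"dz":-0.013,"ax":0,"ay":0,"az":-0.003,"gripper":0.55},{"dx":-0.124,"dy":-0.104,"dz":-0.013,"ax":0,"ay":0,"az":-0.003,"gripper":0.55},{"dx":-0.124,"dy":-0.104,"dz":-0.013,"ax":0,"ay":0,"az":-0.003,"gripper":0.55},{"dx":-0.124,"dy":-0.104,"dz":-0.013,"ax":0,"ay":0,"az":-0.003,"gripper":0.55},{"dx":-0.124,"dy":-0.104,"dz":-0.013,"ax":0,"ay":0,"az":-0.003,"gripper":0.55},{"dx":-0.124,"dy":-0.104,"dz":-0.013,"ax":0,"ay":0,"az":-0.003,"gripper":0.55},{"dx":-0.124,"dy":-0.104,"dz":-0.013,"ax":0,"ay":0,"az":-0.003,"gripper":0.55},{"dx":-0.124,"dy":-0.104,"dz":-0.013,"ax":0,"ay":0,"az":-0.003,"gripper":0.55},{"dx":-0.124,"dy":-0.104,"dz":-0.013,"ax":0,"ay":0,"az":-0.003,"gripper":0.55},{"dx":-0.124,"dy":-0.104,"dz":-0.013,"ax":0,"ay":0,"az":-0.003,"gripper":0.55},{"dx":-0.124,"dy":-0.104,"dz":-0.013,"ax":0,"ay":0,"az":-0.003,"gripper":0.55},{"dx":-0.124,"dy":-0.104,"dz":-0.013,"ax":0,"ay":0,"az":-0.003,"gripper":0.55},{"dx":0,"dy":0,"dz":0,"ax":0,"ay":0,"az":0,"gripper":0.55},{"dx":0,"dy":0,"dz":0,"ax":0,"ay":0,"az":0,"gripper":0.55}]'

```text
clock: 1.95
eef_pos: [534.3, 67.0, 299.8]
tool_rot: [3.141, -0.001, 2.759]
force: [-0.8, 0.2, -0.1]
width: 46.7
gripper_force: 0.0
```

```bash
python3 - <<'E'
from h import *;from cell import ctrl;import pickle
s=ctrl.read_state();d=ctrl.get_image("wrist");d["Tw"]=pose(s)@d["T_tool_cam"];pickle.dump(d,open("w2.pkl","wb"))
print(s["clock"],s["eef_pos"],s["tool_rot"],s["qpos"].round(2),s["width"])
cv2.imwrite("pics/w2.png",d["color"][...,::-1])
c=d["color"].astype(int)
m=(c[...,2]-c[...,0]>40)
q=quad(m);r=cv2.minAreaRect(q);print(r);b=cv2.boxPoints(r);print(onplane(d,b,26,d["Tw"]).round(1))
E
```

```text
1.95 [534.32254542  67.00567466 299.81980474] [ 3.14130462e+00 -1.11805169e-03  2.75940948e+00] [-0.24  0.42  0.09  1.77 -0.05  0.96  1.06] 46.650106447026396
((295.5, 187.5), (19.0, 19.0), 90.0)
[[550.6  75.8  26. ]
 [558.6  95.7  26. ]
 [579.6  87.9  26. ]
 [571.4  67.7  26. ]]
```

View pics/w2.png

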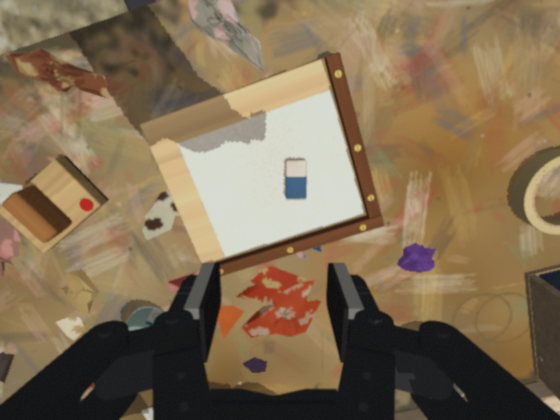

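The wrist view shows the eraser at (295,178), aligned with the tool's x axis. The fence corner is at (365,215), and the block's red dot is at (87,204).

```bash
python3 - <<'E'
from h import *;from cell import ctrl;import pickle
d=pickle.load(open("w2.pkl","rb"));T=d["Tw"];c=d["color"].astype(int);s=ctrl.read_state()
w=c.min(2)>150
far=[(u,max(v for v in range(150,260) if w[v,u])+.5) for u in range(240,350,3)]
left=[(max(u for u in range(300,390) if w[v,u])+.5,v) for v in range(110,205,3)]
F=onplane(d,far,12,T)[:,:2];L=onplane(d,left,12,T)[:,:2]
def fit(P):
    v=cv2.fitLine(P.astype(np.float32),cv2.DIST_HUBER,0,.01,.01).ravel();n=np.array([-v[1],v[0]])
    return v[:2],v[2:],np.abs((P-v[2:])@n).max()
fv,fp,fe=fit(F);lv,lp,le=fit(L);print("far ang",np.arctan2(-fv[0],fv[1])if fv[1]>0 else np.arctan2(fv[0],-fv[1]),fe,"left ang",np.arctan(lv[1]/lv[0]),le)
t=np.linalg.solve(np.c_[fv,-lv],lp-fp);C=fp+fv*t[0];print("corner",C)
sub=c[150:210,275:320];m=(sub[...,2]-sub[...,0]>25)|(sub.max(2)<110)
print("dark/blue rows cols",[np.where(m.any(k))[0][[0,-1]]+o for k,o in((1,150),(0,275))])
er=onplane(d,[(295.5,179)],26,T)[0];print("eraser",er)
print(rel(s,(er[0],er[1],60)), rel(s,(er[0],er[1],19)))
E
```

```text
far ang -0.06724783 0.8769541030742634 left ang -0.05691939 0.9248997013641561
corner [630.3447  146.49002]
dark/blue rows cols [array([177, 197]), array([285, 305])]
eraser [555.68970142  85.36565296  26.        ]
(array([-0.046 ,  0.0808,  0.7994]), None) (array([-0.0462,  0.0807,  0.9361]), None)
```

>>> step_arm --plan '[{"dx":-0.0115,"dy":0.02,"dz":0.1,"ax":0,"ay":0,"az":0,"gripper":0.55},{"dx":-0.0115,"dy":0.02,"dz":0.1,"ax":0,"ay":0,"az":0,"gripper":0.55},{"dx":-0.0115,"dy":0.02,"dz":0.12,"ax":0,"ay":0,"az":0,"gripper":0.55},{"dx":-0.0115,"dy":0.021,"dz":0.12,"ax":0,"ay":0,"az":0,"gripper":0.55},{"dx":0,"dy":0,"dz":0.12,"ax":0,"ay":0,"az":0,"gripper":0.55},{"dx":0,"dy":0,"dz":0.12,"ax":0,"ay":0,"az":0,"gripper":0.55},{"dx":0,"dy":0,"dz":0.08,"ax":0,"ay":0,"az":0,"gripper":0.55},{"dx":0,"dy":0,"dz":0.05,"ax":0,"ay":0,"az":0,"gripper":0.55},{"dx":0,"dy":0,"dz":0.04,"ax":0,"ay":0,"az":0,"gripper":0.55},{"dx":0,"dy":0,"dz":0.03,"ax":0,"ay":0,"az":0,"gripper":0.55},{"dx":0,"dy":0,"dz":0,"ax":0,"ay":0,"az":0,"gripper":0.55}]'

```text
clock: 3.38
eef_pos: [556.5, 84.0, 35.9]
tool_rot: [-3.141, -0.0, 2.759]
force: [-0.4, -0.3, -0.1]
width: 46.9
gripper_force: 0.0
```

>>> step_arm --plan '[{"dx":0,"dy":0,"dz":0,"ax":0,"ay":0,"az":0,"gripper":0.1},{"dx":0,"dy":0,"dz":0,"ax":0,"ay":0,"az":0,"gripper":0.1},{"dx":0,"dy":0,"dz":0,"ax":0,"ay":0,"az":0,"gripper":0.1},{"dx":0,"dy":0,"dz":0,"ax":0,"ay":0,"az":0,"gripper":0.1}]'

```text
clock: 3.88
eef_pos: [557.2, 83.9, 37.0]
tool_rot: [3.141, 0.001, 2.759]
force: [-0.0, 0.6, 6.8]
width: 22.1
gripper_force: 59.5
```

```bash
python3 - <<'E'
from h import *;from cell import ctrl
s=ctrl.read_state();print(rel(s,(460,370,37)),s["qpos"].round(2))
E
```

```text
(array([ 6.565e-01,  7.639e-01, -4.000e-04]), None) [-0.23  0.83  0.05  1.91 -0.08  0.41  1.07]
```

>>> step_arm --plan '[{"dx":0,"dy":0,"dz":-0.08,"ax":0,"ay":0,"az":0,"gripper":0.1},{"dx":0,"dy":0,"dz":-0.12,"ax":0,"ay":0,"az":0,"gripper":0.1},{"dx":0,"dy":0,"dz":-0.13,"ax":0,"ay":0,"az":0,"gripper":0.1},{"dx":0,"dy":0,"dz":0,"ax":0,"ay":0,"az":0,"gripper":0.1}]'

```text
clock: 4.38
eef_pos: [558.7, 84.2, 138.0]
tool_rot: [3.138, 0.005, 2.759]
force: [0.9, -0.3, -0.4]
width: 22.3
gripper_force: 58.9
```

>>> step_arm --plan '[{"dx":0.082,"dy":0.0955,"dz":0,"ax":0,"ay":0,"az":0,"gripper":0.1},{"dx":0.082,"dy":0.0955,"dz":0,"ax":0,"ay":0,"az":0,"gripper":0.1},{"dx":0.082,"dy":0.0955,"dz":0,"ax":0,"ay":0,"az":0,"gripper":0.1},{"dx":0.082,"dy":0.0955,"dz":0,"ax":0,"ay":0,"az":0,"gripper":0.1},{"dx":0.082,"dy":0.0955,"dz":0,"ax":0,"ay":0,"az":0,"gripper":0.1},{"dx":0.082,"dy":0.0955,"dz":0,"ax":0,"ay":0,"az":0,"gripper":0.1},{"dx":0.082,"dy":0.0955,"dz":0,"ax":0,"ay":0,"az":0,"gripper":0.1},{"dx":0.082,"dy":0.0955,"dz":0,"ax":0,"ay":0,"az":0,"gripper":0.1},{"dx":0,"dy":0,"dz":0.12,"ax":0,"ay":0,"az":0,"gripper":0.1},{"dx":0,"dy":0,"dz":0.12,"ax":0,"ay":0,"az":0,"gripper":0.1},{"dx":0,"dy":0,"dz":0.06,"ax":0,"ay":0,"az":0,"gripper":0.1},{"dx":0,"dy":0,"dz":0.03,"ax":0,"ay":0,"az":0,"gripper":0.1},{"dx":0,"dy":0,"dz":0.02,"ax":0,"ay":0,"az":0,"gripper":0.1},{"dx":0,"dy":0,"dz":0,"ax":0,"ay":0,"az":0,"gripper":0.1},{"dx":0,"dy":0,"dz":0,"ax":0,"ay":0,"az":0,"gripper":0.1}]'

```text
clock: 6.25
eef_pos: [460.0, 370.3, 30.9]
tool_rot: [3.14, 0.001, 2.759]
force: [0.2, 0.3, -0.2]
width: 21.9
gripper_force: 58.9
```

>>> step_arm --plan '[{"dx":0,"dy":0,"dz":0.01,"ax":0,"ay":0,"az":0,"gripper":0.1},{"dx":0,"dy":0,"dz":0.008,"ax":0,"ay":0,"az":0,"gripper":0.1},{"dx":0,"dy":0,"dz":0,"ax":0,"ay":0,"az":0,"gripper":0.1}]'

```text
clock: 6.62
eef_pos: [459.6, 370.1, 25.0]
tool_rot: [3.141, 0.0, 2.759]
force: [-0.7, -0.5, 3.2]
width: 22.3
gripper_force: 59.3
```

>>> step_arm --plan '[{"dx":0,"dy":0,"dz":0,"ax":0,"ay":0,"az":0,"gripper":0.5},{"dx":0,"dy":0,"dz":0,"ax":0,"ay":0,"az":0,"gripper":0.5},{"dx":0,"dy":0,"dz":-0.03,"ax":0,"ay":0,"az":0,"gripper":0.5},{"dx":0,"dy":0,"dz":-0.1,"ax":0,"ay":0,"az":0,"gripper":0.5},{"dx":0,"dy":0,"dz":-0.16,"ax":0,"ay":0,"az":0,"gripper":0.6},{"dx":0,"dy":0,"dz":-0.16,"ax":0,"ay":0,"az":0,"gripper":0.6},{"dx":0,"dy":0,"dz":-0.16,"ax":0,"ay":0,"az":0,"gripper":0.6},{"dx":0,"dy":0,"dz":-0.14,"ax":0,"ay":0,"az":0,"gripper":0.6},{"dx":0,"dy":0,"dz":0,"ax":0,"ay":0,"az":0,"gripper":0.6}]'

```text
clock: 7.75
eef_pos: [461.3, 371.2, 254.0]
tool_rot: [3.134, 0.004, 2.759]
force: [-0.2, 0.0, 0.5]
width: 51.2
gripper_force: 0.0
```

```bash
python3 - <<'E'
from h import *;from cell import ctrl
s=ctrl.read_state();print(rel(s,(425,-205,250),(np.pi,0,3.40)),s["clock"],s["qpos"].round(2))
d=ctrl.get_image("wrist");c=d["color"].astype(int);T=pose(s)@d["T_tool_cam"]
m=(c[...,2]-c[...,0]>25)
q=quad(m);r=cv2.minAreaRect(q);print(r,onplane(d,[r[0]],14,T))
r2=d["range_z"];u,v=map(int,r[0]);print(r2[v-30:v+31:10,u])
cv2.imwrite("pics/w3.png",cv2.resize(d["color"][max(v-100,0):v+100,max(u-130,0):u+130,::-1],None,fx=2,fy=2))
E
```

```text
(array([-0.6045, -1.827 ,  0.0022]), array([ 0.0038,  0.0037, -0.408 ])) 7.75 [-0.83  0.54  0.16  1.7  -0.11  0.9   0.56]
((451.1807861328125, 23.886940002441406), (49.50461959838867, 36.28635025024414), 87.33700561523438) [[394.67235155 573.70264021  14.        ]]
[]
```

View pics/w3.png

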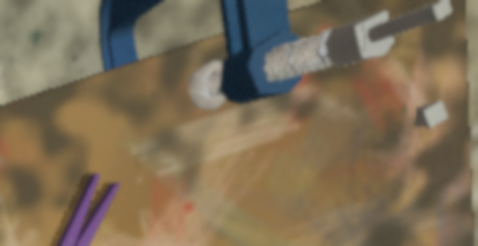

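That crop caught the bench clamp at (260,60), not the eraser. I'll check the eraser from the top camera once the arm is clear.

>>> step_arm --plan '[{"dx":-0.0504,"dy":-0.1523,"dz":0,"ax":0,"ay":0,"az":0,"gripper":0.6},{"dx":-0.0504,"dy":-0.1523,"dz":0,"ax":0,"ay":0,"az":0,"gripper":0.6},{"dx":-0.0504,"dy":-0.1523,"dz":0,"ax":0,"ay":0,"az":0,"gripper":0.6},{"dx":-0.0504,"dy":-0.1523,"dz":0,"ax":0,"ay":0,"az":0,"gripper":0.6},{"dx":-0.0504,"dy":-0.1523,"dz":0,"ax":0,"ay":0,"az":0,"gripper":0.6},{"dx":-0.0504,"dy":-0.1523,"dz":0,"ax":0,"ay":0,"az":0,"gripper":0.6},{"dx":-0.0504,"dy":-0.1523,"dz":0,"ax":0,"ay":0,"az":0,"gripper":0.6},{"dx":-0.0504,"dy":-0.1523,"dz":0,"ax":0,"ay":0,"az":0,"gripper":0.6},{"dx":-0.0504,"dy":-0.1523,"dz":0,"ax":0,"ay":0,"az":0,"gripper":0.6},{"dx":-0.0504,"dy":-0.1523,"dz":0,"ax":0,"ay":0,"az":0,"gripper":0.6},{"dx":-0.0504,"dy":-0.1523,"dz":0,"ax":0,"ay":0,"az":0,"gripper":0.6},{"dx":-0.0504,"dy":-0.1523,"dz":0,"ax":0,"ay":0,"az":0,"gripper":0.6},{"dx":0,"dy":0,"dz":0,"ax":0,"ay":0,"az":-0.102,"gripper":0.6},{"dx":0,"dy":0,"dz":0,"ax":0,"ay":0,"az":-0.102,"gripper":0.6},{"dx":0,"dy":0,"dz":0,"ax":0,"ay":0,"az":-0.102,"gripper":0.6},{"dx":0,"dy":0,"dz":0,"ax":0,"ay":0,"az":-0.102,"gripper":0.6},{"dx":0,"dy":0,"dz":0,"ax":0,"ay":0,"az":0,"gripper":0.6},{"dx":0,"dy":0,"dz":0,"ax":0,"ay":0,"az":0,"gripper":0.6}]'

```text
clock: 10.05
eef_pos: [422.8, -206.3, 249.1]
tool_rot: [3.141, -0.001, -2.886]
force: [0.1, -0.2, -1.0]
width: 51.0
gripper_force: 0.0
```

```bash
python3 - <<'E'
from h import *;from cell import ctrl;import pickle
s=ctrl.read_state();d=ctrl.get_image("wrist");d["Tw"]=pose(s)@d["T_tool_cam"];pickle.dump(d,open("w4.pkl","wb"))
print(s["clock"],s["eef_pos"],s["tool_rot"],s["qpos"].round(2))
t=ctrl.get_image("top");c=t["color"]
out=np.zeros((600,560,3),np.uint8);out[:420]=d["color"];out[420:600,:]=cv2.resize(c[200:290,60:340],(560,180))
cv2.imwrite("pics/w4.png",out[...,::-1])
E
```

```text
10.05 [ 422.84740493 -206.3451632   249.14583979] [ 3.14075404e+00 -1.12498858e-03 -2.88576670e+00] [ 0.35  0.38  0.06  2.01 -0.03  0.76  2.26]
```

View pics/w4.png

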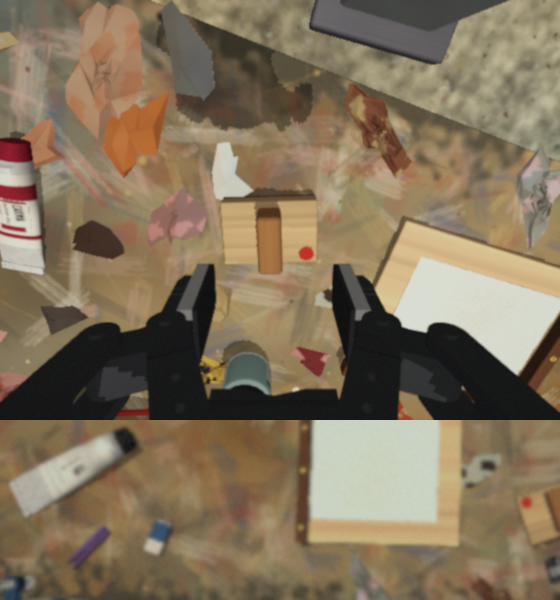

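The block is seen squarely: slab spanning columns 222–317 and rows 200–265, handle top at (270,245), red dot at (306,254). The lower strip shows the eraser flat on the bench at (157,537).

```bash
python3 - <<'E'
from h import *;from cell import ctrl;import pickle
d=pickle.load(open("w4.pkl","rb"));T=d["Tw"];c=cv2.GaussianBlur(d["color"],(3,3),0).astype(int);s=ctrl.read_state()
g=c[...,1].astype(float)
def edge(line,lo,hi):
    k=np.abs(np.diff(line[lo:hi]));i=k.argmax();w=k[max(i-2,0):i+3];return lo+max(i-2,0)+.5+(w*np.arange(len(w))).sum()/w.sum()
bot=np.array([(u,edge(g[:,u],256,274)) for u in [*range(228,252,2),*range(288,298,2)]])
print(bot[:,1].round(1))
P=onplane(d,bot,24,T)[:,:2];v=cv2.fitLine(P.astype(np.float32),cv2.DIST_HUBER,0,.01,.01).ravel();y=v[:2]*np.sign(v[1]);print("yaw far edge",np.arctan2(-y[0],y[1]))
L=np.array([(edge(g[r],215,232),r) for r in range(212,260,4)]);Rr=np.array([(edge(g[r],308,326),r) for r in range(206,246,4)]);print(L[:,0].round(1),Rr[:,0].round(1))
l=onplane(d,L,24,T)[:,:2];r=onplane(d,Rr,24,T)[:,:2]
print("width",(r@y).mean()-(l@y).mean());cy=((r@y).mean()+(l@y).mean())/2
x=np.array([y[1],-y[0]]);cx=(P@x).mean()-35;C=x*cx+y*cy;print("centre slab",C)
hL=np.array([(edge(g[q],250,264),q) for q in range(226,262,3)]);hR=np.array([(edge(g[q],274,290),q) for q in range(226,262,3)])
print(hL[:,0].round(1),hR[:,0].round(1))
a=onplane(d,hL,60,T)[:,:2];b=onplane(d,hR,60,T)[:,:2];hy=((a@y).mean()+(b@y).mean())/2;print("handle width",(b@y).mean()-(a@y).mean(),"hy",hy,"cy",cy)
be=edge(g[:,270],262,284);hx=(onplane(d,[(270,be)],60,T)[0,:2]@x)-30;print("hx",hx,"cx",cx,be)
for m in(a,b): print("yaw handle",np.arctan2(*(np.polyfit(m[:,0],m[:,1],1)[0],1)))
yaw=np.arctan2(-y[0],y[1])
print(rel(s,(C[0],C[1],60),(np.pi,0,yaw+np.pi)))
E
```

```text
[263.7 263.6 263.7 263.7 263.7 263.7 263.8 263.7 263.7 263.7 263.6 263.6
 260.7 261.4 261.4 260.9 261.4]
yaw far edge 0.3001773
[220.7 221.7 221.7 221.7 222.6 222.7 223.  223.5 224.2 224.4 224.4 224.7] [315.7 315.7 323.6 316.  316.3 316.3 316.5 316.3 316.2 315.9]
width 97.9751598518244
centre slab [ 479.71199751 -194.74066416]
[254.7 255.3 255.4 255.8 255.6 256.3 256.2 256.3 256.4 256.6 257.2 257.3] [281.2 281.3 281.3 281.3 281.5 281.7 281.7 281.8 281.9 281.9 281.9 282.2]
handle width 24.03313598778209 hy -328.32151775286036 cy -327.87850471534654
hx 400.3897975777135 cx 400.6784532961719 274.15
yaw handle 0.3032679459836753
yaw handle 0.2873358847308902
(array([-0.1927, -0.0108,  0.6311]), array([ 0.0003, -0.0004, -0.0275]))
```

>>> step_arm --plan '[{"dx":-0.0485,"dy":-0.0027,"dz":0.06,"ax":0,"ay":0,"az":-0.0065,"gripper":0.6},{"dx":-0.0485,"dy":-0.0027,"dz":0.08,"ax":0,"ay":0,"az":-0.0065,"gripper":0.6},{"dx":-0.0485,"dy":-0.0027,"dz":0.1,"ax":0,"ay":0,"az":-0.0065,"gripper":0.6},{"dx":-0.0485,"dy":-0.0027,"dz":0.1,"ax":0,"ay":0,"az":-0.0065,"gripper":0.6},{"dx":0,"dy":0,"dz":0.1,"ax":0,"ay":0,"az":0,"gripper":0.6},{"dx":0,"dy":0,"dz":0.1,"ax":0,"ay":0,"az":0,"gripper":0.6},{"dx":0,"dy":0,"dz":0.07,"ax":0,"ay":0,"az":0,"gripper":0.6},{"dx":0,"dy":0,"dz":0.05,"ax":0,"ay":0,"az":0,"gripper":0.6},{"dx":0,"dy":0,"dz":0,"ax":0,"ay":0,"az":0,"gripper":0.6},{"dx":0,"dy":0,"dz":0,"ax":0,"ay":0,"az":0,"gripper":0.6}]'

```text
clock: 11.4
eef_pos: [480.7, -194.0, 52.3]
tool_rot: [-3.141, 0.001, -2.842]
force: [0.0, 0.1, 0.9]
width: 51.4
gripper_force: 0.0
```

>>> step_arm --plan '[{"dx":0,"dy":0,"dz":0,"ax":0,"ay":0,"az":0,"gripper":0.15},{"dx":0,"dy":0,"dz":0,"ax":0,"ay":0,"az":0,"gripper":0.15},{"dx":0,"dy":0,"dz":0,"ax":0,"ay":0,"az":0,"gripper":0.15},{"dx":0,"dy":0,"dz":0,"ax":0,"ay":0,"az":0,"gripper":0.15}]'

```text
clock: 11.9
eef_pos: [480.9, -194.2, 52.7]
tool_rot: [-3.14, 0.002, -2.842]
force: [-0.1, -0.2, 5.9]
width: 23.0
gripper_force: 60.3
```

>>> step_arm --plan '[{"dx":0,"dy":0,"dz":-0.06,"ax":0,"ay":0,"az":0,"gripper":0.15},{"dx":0,"dy":0,"dz":-0.1,"ax":0,"ay":0,"az":0,"gripper":0.15},{"dx":0,"dy":0,"dz":-0.08,"ax":0,"ay":0,"az":0,"gripper":0.15},{"dx":0,"dy":0,"dz":0,"ax":0,"ay":0,"az":0.0575,"gripper":0.15},{"dx":0,"dy":0,"dz":0,"ax":0,"ay":0,"az":0.0575,"gripper":0.15},{"dx":0,"dy":0,"dz":0,"ax":0,"ay":0,"az":0.0575,"gripper":0.15},{"dx":0,"dy":0,"dz":0,"ax":0,"ay":0,"az":0.0575,"gripper":0.15},{"dx":-0.034,"dy":0.12,"dz":0,"ax":0,"ay":0,"az":0,"gripper":0.15},{"dx":-0.034,"dy":0.12,"dz":0,"ax":0,"ay":0,"az":0,"gripper":0.15},{"dx":-0.034,"dy":0.12,"dz":0,"ax":0,"ay":0,"az":0,"gripper":0.15},{"dx":-0.034,"dy":0.12,"dz":0,"ax":0,"ay":0,"az":0,"gripper":0.15},{"dx":-0.034,"dy":0.12,"dz":0,"ax":0,"ay":0,"az":0,"gripper":0.15},{"dx":-0.034,"dy":0.12,"dz":0,"ax":0,"ay":0,"az":0,"gripper":0.15},{"dx":-0.034,"dy":0.12,"dz":0,"ax":0,"ay":0,"az":0,"gripper":0.15},{"dx":-0.034,"dy":0.12,"dz":0,"ax":0,"ay":0,"az":0,"gripper":0.15},{"dx":0,"dy":0,"dz":0,"ax":0,"ay":0,"az":0,"gripper":0.15},{"dx":0,"dy":0,"dz":0,"ax":0,"ay":0,"az":0,"gripper":0.15}]'

```text
clock: 14.02
eef_pos: [578.7, 87.9, 123.3]
tool_rot: [-3.141, -0.001, 3.08]
force: [-0.9, -1.2, -3.6]
width: 23.1
gripper_force: 59.7
```

```bash
python3 - <<'E'
from h import *;from cell import ctrl;import pickle
s=ctrl.read_state();d=ctrl.get_image("wrist");d["Tw"]=pose(s)@d["T_tool_cam"];pickle.dump(d,open("w5.pkl","wb"))
print(rel(s,(579.6,87.6,67),(np.pi,0,np.pi-.062)),s["qpos"].round(2))
cv2.imwrite("pics/w5.png",d["color"][...,::-1])
E
```

```text
(array([-0.0034, -0.0005,  0.1877]), array([-0.0007, -0.0009,  0.0001])) [-0.33  0.72  0.21  1.82 -0.23  0.63  1.52]
```

View pics/w5.png

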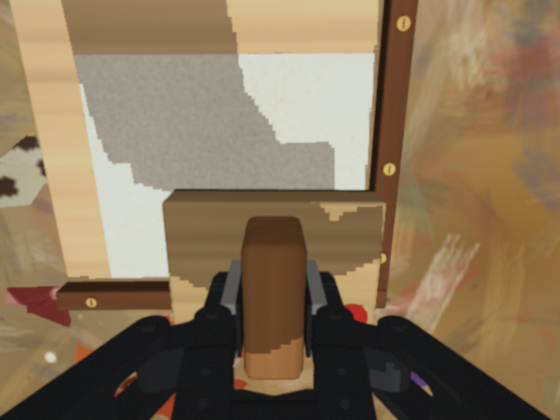

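The block hangs square to the board, its near edge level at row 190. The left fence runs along column 375 and the far fence along row 290. Lowering it short of the fences.

>>> step_arm --plan '[{"dx":0,"dy":0,"dz":0.06,"ax":0,"ay":0,"az":0,"gripper":0.15},{"dx":0,"dy":0,"dz":0.07,"ax":0,"ay":0,"az":0,"gripper":0.15},{"dx":0,"dy":0,"dz":0.03,"ax":0,"ay":0,"az":0,"gripper":0.15},{"dx":0,"dy":0,"dz":0.02,"ax":0,"ay":0,"az":0,"gripper":0.15},{"dx":0,"dy":0,"dz":0.01,"ax":0,"ay":0,"az":0,"gripper":0.15},{"dx":0,"dy":0,"dz":0.007,"ax":0,"ay":0,"az":0,"gripper":0.15},{"dx":0,"dy":0,"dz":0,"ax":0,"ay":0,"az":0,"gripper":0.15},{"dx":0,"dy":0,"dz":0,"ax":0,"ay":0,"az":0,"gripper":0.15}]'

```text
clock: 15.08
eef_pos: [579.7, 88.7, 64.9]
tool_rot: [3.141, 0.0, 3.08]
force: [0.2, 0.1, -3.1]
width: 23.1
gripper_force: 59.7
```

>>> step_arm --plan '[{"dx":0,"dy":0,"dz":0.004,"ax":0,"ay":0,"az":0,"gripper":0.15},{"dx":0,"dy":0,"dz":0.003,"ax":0,"ay":0,"az":0,"gripper":0.15},{"dx":0,"dy":0,"dz":0,"ax":0,"ay":0,"az":0,"gripper":0.15}]'

```text
clock: 15.45
eef_pos: [580.0, 88.7, 64.7]
tool_rot: [3.141, 0.002, 3.08]
force: [-3.9, -0.8, 13.7]
width: 23.2
gripper_force: 62.1
```

>>> step_arm --plan '[{"dx":-0.01,"dy":0.008,"dz":-0.002,"ax":0,"ay":0,"az":0,"gripper":0.15},{"dx":-0.01,"dy":0.008,"dz":0,"ax":0,"ay":0,"az":0,"gripper":0.15},{"dx":-0.01,"dy":0.008,"dz":0,"ax":0,"ay":0,"az":0,"gripper":0.15},{"dx":0,"dy":0,"dz":0,"ax":0,"ay":0,"az":0,"gripper":0.15}]'

```text
clock: 15.95
eef_pos: [590.3, 95.0, 64.7]
tool_rot: [3.141, 0.003, 3.08]
force: [-1.2, -0.5, 6.9]
width: 22.8
gripper_force: 61.1
```

>>> step_arm --plan '[{"dx":-0.005,"dy":0,"dz":0,"ax":0,"ay":0,"az":0,"gripper":0.15},{"dx":-0.005,"dy":0,"dz":0,"ax":0,"ay":0,"az":0,"gripper":0.15},{"dx":0,"dy":0,"dz":0,"ax":0,"ay":0,"az":0,"gripper":0.15}]'

```text
clock: 16.32
eef_pos: [592.7, 95.1, 64.7]
tool_rot: [3.141, 0.002, 3.08]
force: [-2.0, -0.4, 7.7]
width: 23.1
gripper_force: 61.2
```

>>> step_arm --plan '[{"dx":-0.005,"dy":0,"dz":0,"ax":0,"ay":0,"az":0,"gripper":0.15},{"dx":-0.005,"dy":0,"dz":0,"ax":0,"ay":0,"az":0,"gripper":0.15},{"dx":0,"dy":0,"dz":0,"ax":0,"ay":0,"az":0,"gripper":0.15}]'

```text
clock: 16.7
eef_pos: [593.2, 95.0, 64.7]
tool_rot: [3.141, -0.003, 3.081]
force: [-7.6, 0.6, 13.9]
width: 23.4
gripper_force: 62.2
```

>>> step_arm --plan '[{"dx":0,"dy":0.006,"dz":0,"ax":0,"ay":0,"az":0,"gripper":0.15},{"dx":0,"dy":0.006,"dz":0,"ax":0,"ay":0,"az":0,"gripper":0.15},{"dx":0,"dy":0,"dz":0,"ax":0,"ay":0,"az":0,"gripper":0.15}]'

```text
clock: 17.08
eef_pos: [593.2, 96.3, 64.7]
tool_rot: [-3.139, -0.004, 3.079]
force: [-7.4, -3.8, 14.7]
width: 23.5
gripper_force: 62.1
```

```bash
python3 -c "
from cell import ctrl;s=ctrl.read_state();print(s['torque'],s['eef_pos'],s['tool_rot'])"
```

```text
[-0.72463036  1.40140716  0.25904052] [593.20634577  96.34384797  64.71448791] [-3.13939439 -0.00355707  3.07926999]
```

>>> step_arm --plan '[{"dx":0,"dy":0.006,"dz":0,"ax":0,"ay":0,"az":0,"gripper":0.15},{"dx":0,"dy":0.006,"dz":0,"ax":0,"ay":0,"az":0,"gripper":0.15},{"dx":0,"dy":0,"dz":0,"ax":0,"ay":0,"az":0,"gripper":0.15}]'

```text
clock: 17.45
eef_pos: [593.4, 99.9, 64.7]
tool_rot: [-3.139, -0.004, 3.079]
force: [-8.5, -4.1, 14.8]
width: 22.8
gripper_force: 62.1
```

>>> step_arm --plan '[{"dx":0,"dy":0.006,"dz":0,"ax":0,"ay":0,"az":0,"gripper":0.15},{"dx":-0.004,"dy":0.006,"dz":0,"ax":0,"ay":0,"az":0,"gripper":0.15},{"dx":0,"dy":0,"dz":0,"ax":0,"ay":0,"az":0,"gripper":0.15}]'

```text
clock: 17.82
eef_pos: [593.6, 100.5, 64.8]
tool_rot: [-3.136, -0.006, 3.079]
force: [-11.1, -10.1, 18.9]
width: 22.9
gripper_force: 62.7
```

```bash
python3 - <<'E'
from h import *;from cell import ctrl
s=ctrl.read_state();print(s['torque'],s['eef_pos'],s['tool_rot'])
d=ctrl.get_image("wrist");cv2.imwrite("pics/w6.png",d["color"][...,::-1])
E
```

```text
[-1.70009173  2.01418195  0.45543573] [593.60178632 100.48000433  64.84682126] [-3.13579795 -0.00616715  3.07854662]
```

View pics/w6.png

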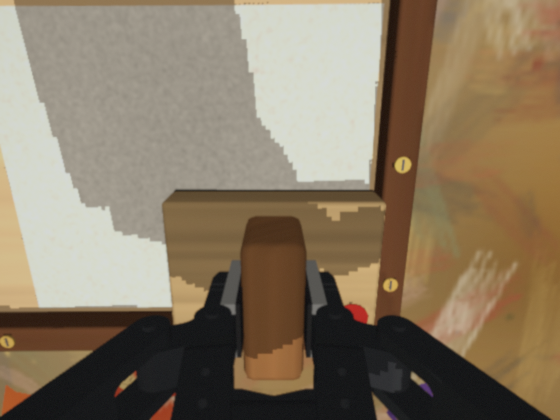

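Both fences are in contact: the block's right edge meets the left fence at column 383, with no visible gap. The yaw moment of +0.46 N m suggests a small residual twist, so I'll turn the block slightly and watch it.

>>> step_arm --plan '[{"dx":0,"dy":0,"dz":0.003,"ax":0,"ay":0,"az":-0.004,"gripper":0.15},{"dx":-0.003,"dy":0.003,"dz":0,"ax":0,"ay":0,"az":0,"gripper":0.15},{"dx":0,"dy":0,"dz":0,"ax":0,"ay":0,"az":0,"gripper":0.15}]'

```text
clock: 18.25
eef_pos: [593.8, 100.6, 64.8]
tool_rot: [-3.135, -0.008, 3.084]
force: [-15.2, -11.3, 27.0]
width: 23.0
gripper_force: 63.8
```

```bash
python3 -c "
from cell import ctrl;s=ctrl.read_state();print(s['torque'],s['eef_pos'],s['tool_rot'],s['force'])"
```

```text
[-1.75023422  2.60380575  0.37724922] [593.83982124 100.57222421  64.79897436] [-3.13540776 -0.00751987  3.08383326] [-15.2003808  -11.25917177  27.04299223]
```

>>> step_arm --plan '[{"dx":0,"dy":0,"dz":0,"ax":0,"ay":0,"az":-0.004,"gripper":0.15},{"dx":0,"dy":0,"dz":0,"ax":0,"ay":0,"az":0,"gripper":0.15},{"dx":0,"dy":0,"dz":0,"ax":0,"ay":0,"az":0,"gripper":0.15}]'

```text
clock: 18.62
eef_pos: [593.9, 100.6, 64.8]
tool_rot: [-3.136, -0.007, 3.089]
force: [-15.1, -11.2, 26.5]
width: 23.1
gripper_force: 63.6
```

```bash
python3 -c "
from cell import ctrl;s=ctrl.read_state();print(s['torque'],s['eef_pos'],s['tool_rot'],s['force'])"
```

```text
[-1.7772945   2.6139253   0.05800878] [593.92311441 100.60006975  64.80443415] [-3.13573946 -0.00734771  3.08877074] [-15.07922461 -11.15706358  26.52855907]
```

>>> step_arm --plan '[{"dx":0,"dy":0,"dz":0,"ax":0,"ay":0,"az":-0.004,"gripper":0.15},{"dx":0,"dy":0,"dz":0,"ax":0,"ay":0,"az":0,"gripper":0.15},{"dx":0,"dy":0,"dz":0,"ax":0,"ay":0,"az":0,"gripper":0.15}]'

```text
clock: 19.0
eef_pos: [593.9, 100.6, 64.8]
tool_rot: [-3.136, -0.007, 3.093]
force: [-13.9, -10.5, 26.1]
width: 23.0
gripper_force: 63.8
```

```bash
python3 - <<'E'
from h import *;from cell import ctrl;import pickle
s=ctrl.read_state();print(s['torque'],s['eef_pos'],s['tool_rot'],s['force'])
d=ctrl.get_image("wrist");d["Tw"]=pose(s)@d["T_tool_cam"];pickle.dump(d,open("w7.pkl","wb"));T=d["Tw"]
g=cv2.GaussianBlur(d["color"],(3,3),0)[...,1].astype(float)
def edge(line,lo,hi):
    k=np.abs(np.diff(line[lo:hi]));i=k.argmax();j=max(i-2,0);w=k[j:i+3];return lo+j+.5+(w*np.arange(len(w))).sum()/w.sum()
# block near lower/upper edge vs left fence inner bottom edge, angles about z
L=np.array([(edge(g[v],355,395),v) for v in range(15,175,5)]);print(L[:,0].round(0))
P=onplane(d,L,12,T)[:,:2];a=cv2.fitLine(P.astype(np.float32),cv2.DIST_HUBER,0,.01,.01).ravel();print("left fence yaw",np.arctan(a[1]/a[0]))
h=np.array([(u,edge(g[:,u],195,212)) for u in range(180,310,5)]);print(h[:,1].round(1))
P=onplane(d,h,36,T)[:,:2];b=cv2.fitLine(P.astype(np.float32),cv2.DIST_HUBER,0,.01,.01).ravel();print("block yaw",np.arctan(-b[0]/b[1]))
F=np.array([(u,edge(g[:,u],298,318)) for u in range(50,160,5)]);print(F[:,1].round(1))
P=onplane(d,F,12,T)[:,:2];b=cv2.fitLine(P.astype(np.float32),cv2.DIST_HUBER,0,.01,.01).ravel();print("far yaw",np.arctan(-b[0]/b[1]))
E
```

```text
[-1.7702812   2.61646413 -0.32485808] [593.92291332 100.61856678  64.79404136] [-3.1361196  -0.00740102  3.09329596] [-13.88505406 -10.51807045  26.07111867]
[392. 391. 384. 390. 384. 383. 383. 388. 383. 387. 387. 382. 386. 385.
 385. 384. 384. 383. 383. 382. 382. 381. 381. 380. 380. 379. 379. 378.
 378. 377. 377. 377.]
left fence yaw -0.057324115
[200.7 201.2 200.9 201.3 201.3 201.3 201.  200.9 201.3 201.1 201.4 201.4
 201.5 201.5 201.4 201.6 201.5 201.5 201.6 201.6 201.6 201.7 201.7 201.7
 201.8 201.7]
block yaw -0.05363925
[303.9 303.9 304.4 303.9 304.  303.9 304.  308.4 308.4 308.4 308.4 308.4
 308.6 308.6 308.6 308.6 308.6 308.5 305.6 305.6 308.4 305.6]
far yaw -0.117006026
```

>>> step_arm --plan '[{"dx":0,"dy":0,"dz":0.002,"ax":-0.0035,"ay":-0.0045,"az":0.003,"gripper":0.15},{"dx":0,"dy":0,"dz":0,"ax":0,"ay":0,"az":0,"gripper":0.15},{"dx":0,"dy":0,"dz":0,"ax":0,"ay":0,"az":0,"gripper":0.15},{"dx":0,"dy":0,"dz":0,"ax":0,"ay":0,"az":0,"gripper":0.15}]'

```text
clock: 19.55
eef_pos: [593.8, 100.5, 64.7]
tool_rot: [-3.141, -0.001, 3.09]
force: [-15.7, -11.1, 32.1]
width: 23.1
gripper_force: 64.4
```

```bash
python3 - <<'E'
from h import *;from cell import ctrl
s=ctrl.read_state();print(s['torque'],s['eef_pos'],s['tool_rot'],s['force'],s['clock'])
t=ctrl.get_image("top");cv2.imwrite("pics/end.png",cv2.resize(t["color"][150:290,50:330,::-1],None,fx=2.8,fy=2.8))
E
```

```text
[-2.23454381  2.99278852 -0.01094575] [593.77592651 100.49340426  64.66425055] [-3.14123188e+00 -5.78698255e-04  3.09027543e+00] [-15.70331418 -11.05074866  32.07942223] 19.55
```

View pics/end.png

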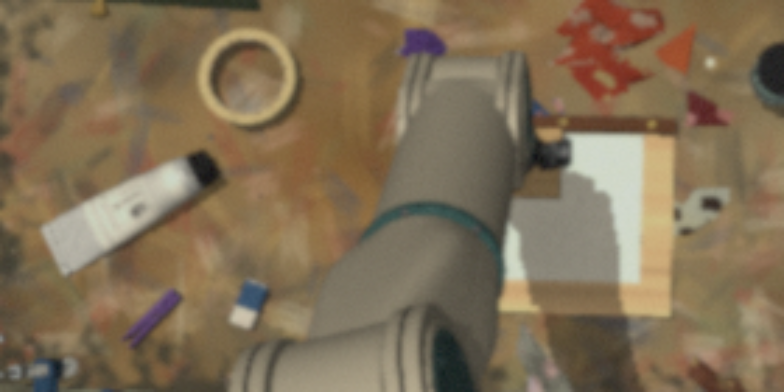

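The final top view shows the eraser flat on the bench at (249,303), the tape undisturbed at (248,77), and the block under the gripper at the fence corner. The tool is upright, it pushes on both fences, and the yaw moment is near zero.

```bash
python3 -c "
from cell import ctrl;print(ctrl.finish_job())"
```

```text
the job is handed in; nothing more can be done
None
```

I handed the job in at about 20 s: the eraser lies flat on the bare bench and the block is still held in the fence corner, pushing on both fences (about 16 N far, 11 N left). I inferred that it sits flush from those forces and a near-zero twist, because the arm hid the corner from the camera.

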